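# Open the gate of the feed jig and push the module home

### The job

Push the counterweighted gate arm of the feed jig up with the fingertips, past its balance point, until it stays raised by itself. Then, with the gate open, push the metal module gently along the channel until it rests against the end stop. Push only: do not grip anything, lift the module or ram it, and do not disturb the other things on the bench.

Things in the scene. Friction and masses are not known exactly. Their poses are not given: they have to be found in the camera images.
- jig: The feed jig, a fixed aluminium fixture with a straight channel and a gate arm across it. Origin on the bench surface under the crossing of channel and gate arm, z up. Its +y axis runs along the channel towards the end stop; seen from the robot the channel leads away and +x points to the right, give or take 20 degrees. Positions below are in this frame, mm.
- jig_entry (a point): Middle of the channel floor at the channel's open -y end, (0, -190, 12). The floor is 12 above the bench, x -50..50, y -215..110. Two low side walls run from y -190 to 110, tops 32 above the bench, inner faces at x -38 and 38.
- jig_rest (a point): Top of the small post on which the level gate arm rests, (-52, 0, 88); the post is 10 (x) by 22 (y).
- jig_stop (a point): Centre of the end stop's face, (0, 95, 37). The stop is a plate across the +y end of the channel, top 57 above the bench.
- gate (a joint): Angle of the gate arm (rad): 0 = level, across the channel; grows as the tip (on the left, seen from the robot) goes up and over to the right; upper stop at 1.5, nearly upright. Balance point at about 1.0: below it the arm falls shut, beyond it it falls on to the upper stop and stays. Hinge axis along the jig's y, a little damped; pushing slowly at the tip takes about 1 N.
- gate_hinge (a point): The gate's hinge axis, (140, 0, 95), between two cheeks at x 123..157, y -32..32, 138 high. A dark steel counterweight, 36 dia, sits up behind the hinge.
- gate_tip (a point): Centre of the round cross bar (16 dia, 70 long, along the jig's y) at the free end of the gate arm, 235 from the hinge; level: (-95, 0, 95), free space below it. The arm is a 14 square steel bar. From 65 to 125 short of the cross bar's centre a plate 4 thick hangs from it to 30 above the bench, shutting the channel.
- module: Metal electronics enclosure, 70 (x) x 110 (y) x 50 (z) mm, about 0.25 to 0.5 kg, loose on the channel floor, on the -y side of the gate, its long side along the channel. Origin at the centre of its underside. Against the end stop its origin is at jig y = 40 mm.
- spool: Bystander: grey reel of wire standing upright, 56 dia x 40 high mm, loose, left of the jig, beyond the gate tip. Origin at its underside centre. Leave it alone.
- can: Bystander: small can, 38 dia x 95 high mm, loose, left of the jig, nearer than the gate tip. Origin at its underside centre. Leave it alone.
- driver: Bystander: screwdriver lying down, 170 long mm, loose, right of the channel, nearer than the pivot. Origin at its underside. Leave it alone.
- jar: Bystander: small jar, 44 dia x 50 high mm, loose, right of the channel, beyond the pivot. Origin at its underside centre. Leave it alone.
- meter: Bystander: black multimeter lying flat, 150 x 76 x 34 mm, loose, far right. Origin at its underside centre. Leave it alone.
- solvent: Bystander: white bottle, 60 dia x 160 high mm, loose, far left. Origin at its underside centre. Leave it alone.
- heatsink: Bystander: finned aluminium heat sink, 60 x 60 x 28 mm, loose, left, nearer the robot. Origin at its underside centre. Leave it alone.
Mind the look-alikes: they are no part of the job. What is shaped like the module but turquoise is not meant.

How it is judged (in metres and radians):
On the way, in this order (a step that is already met when the one before it is completed fails the run):
1. the gate arm stands raised past its balance point and stays there without the robot touching it (value of joint gate above 1.35 rad and velocity of joint gate between -0.1 and 0.1 rad/s and contact force between each of the fingers, the arm and gate below 0.05 N), for 0.3 s.
2. the module is at the end stop (y of module in the frame of jig between 0.034 and 0.046 m and x of module in the frame of jig between -0.008 and 0.008 m and z of module in the frame of jig below 0.016 m and angle between module's own z axis and vertical below 0.06 rad), for 0.2 s.
At the end, for the whole second after the job is handed in: The gate arm stays raised (joint above 1.35 rad) at rest, and the module lies flat in the channel, at rest, within 6 mm of the end stop (all of step 2 and value of joint gate above 1.35 rad and velocity of joint gate between -0.1 and 0.1 rad/s and linear speed of module below 0.01 m/s); the robot touches nothing.
It fails at once if the module is lifted more than 15 mm off the channel floor (z of module in the frame of jig above 0.027 m).
It fails at once if the module is tipped (angle between module's own z axis and vertical above 0.3 rad).
It fails at once if the gate arm is gripped or forced (over 35 N) (contact force between the fingers and gate above 35 N).
It fails at once if the module is gripped or rammed (over 35 N) (contact force between the fingers and module above 35 N).
It fails at once if a bystander is moved by more than 30 mm (distance of any of spool, can, driver, jar, meter, solvent, heatsink from where it was at the start of the episode above 0.03 m).
It also fails if it takes over 64 s, if anything falls off the work surface, if the arm or the gripper's body presses on something with over 40 N, if the wrist force passes 120 N, or if a joint passes its speed limit or range.

### The arm

A 7-joint arm with a two-finger parallel gripper is mounted at the origin on the work surface. World frame = base frame: x ahead of the robot, y to its left, z up, the work surface at z = 0. Lengths are in mm, angles in rad, forces in N, time in s.
With the tool pointing down it reaches from about 400 to 875 mm from the base axis. Payload 4.4 kg.
Tool frame: the origin (TCP) lies on the mounting face of the last link; the fingertips stand 173 mm ahead of it and the grasp point (between the pads) lies 155 mm ahead of it; z points along the fingers, y is the line along which they close (so a half turn about z gives the same grasp; the last joint's range is limited). The gripper opens to 85 mm and grips with 20 to 120 N. Pads are 22 mm wide; open, the fingers measure 114 mm over their backs; the gripper's body (76 mm by 85 mm) begins 54 mm behind the grasp point. The pads swing forward as they close: fully open they stand 13 mm farther back than shut.
Start: joints at [1.105, 0.628, 0.038, 1.517, -0.027, 0.996, -0.02], TCP at [253.024, -598.744, 404.713] pointing down, gripper open.
Joint ranges: [-3.06, 3.06], [-0.37, 2.12], [-1.25, 1.32], [0.18, 2.47], [-1.1, 4.24], [0.23, 1.98], [-2.94, 2.94]. Speed limits (rad/s): [2.57, 2.57, 3.14, 3.14, 3.14, 3.14, 3.14].

### API

Orientations are given as [roll, pitch, yaw] about the fixed x, y, z axes, in that order (R = Rz(yaw) Ry(pitch) Rx(roll)).
In Python, from cell import * gives the robot as it stands. The module is installed in compiled form; this text tells all that it offers.
- The arm moves only by the tool jog_arm, never from a script. Its argument "steps" is a list of rows, each a list of 7 numbers: the opening, from -1 (shut) to 1 (fully open), so that 0 is half open, then the shift along the tool's x, y, z as a fraction of full scale, then the turn, a rotation vector about the tool's x, y, z as a fraction of full scale. A call has 1 to 10 rows; each row shifts and turns the commanded pose from where the row before left it, along the tool's axes as they then stand; what a row does not reach is not made up. Full scale, the value 1, is 500 mm for a shift and 2 rad for a turn. A row lasts 1/8 s, in which the tool goes at most 62.5 mm and 10.7 degrees, less where a joint would pass 70% of its speed; a pose out of reach is approached as far as the arm can. A call with a number of a shift or a turn outside -1 to 1 is refused whole. A call with a gripper value outside its range is refused whole. The fingers move at their own pace and stop on an object; the grip force is fixed at half the most. Time passes only in rows, so rows that do not move let the fingers close. It gives the time, the measured TCP pose, the force, the opening and the grip force at its end, in the units of the state.
- read_state(): the state, without advancing time (a new reading comes with each control period).
- get_image(name): name is "scene" or "top" or "wrist"; returns a dict with "pixels" (400x640x3 uint8, red, green, blue), "depth" (400x640 float32, mm along the optical axis (not along the pixel's ray), 0 where there is no reading), "vertical_fov" (degrees; the focal length in pixels is half the picture's height over the tangent of half this angle, whatever the lens; pixels are square), "cx", "cy" (the principal point, pixels), "R" (3x3) and "t" (3): a world point X has camera coordinates R X + t. Camera axes: x right, y down, z forward; pixel columns grow to the right and rows downward; lengths in mm; the calibration is good to about 2 mm. A picture is of the moment at which its call begins.
- finish_job(): hands the job in; it is judged then, once.
The state is a dict: "clock": time; "qpos": joint angles; "qd": joint speeds; "tau": joint torques, N m; "eef_pos": TCP position; "tool_rot": TCP orientation; "force": force on the tool from outside, world axes, zero at the start; "torque": the same for the moment, N m; "width": finger opening in mm; "gripper_force": force on a finger pad.
Only numpy, scipy, OpenCV 4.12 (cv2) and the standard library are available. Lean on these libraries where they do the work, as an engineer would, in place of code of your own. Each camera call takes 0.05 s, during which the arm holds its last target. There are 200 camera calls.

## Working session

There is one attempt and no reset: what is moved stays moved. The work goes in short steps, Python scripts to look and compute and a tool call to move; the robot and the scene stay as the last step left them, time stands still between calls to the robot, and variables do not carry over. Pictures are saved under pics/ and viewed, at most 10 in all, crops included, and the job is handed in when it is done.

Besides the shell and the picture viewer there is one more tool, called as name(argument=value, ...) on one line, values as JSON. jog_arm: Moves the arm, as the interface text tells. Shift numbers are shares of 500 mm and turn numbers shares of 2 rad, none past 1 either way. Its arguments: {"type":"object","properties":{"steps":{"type":"array"}},"required":["steps"]}

```bash
mkdir -p pics; python3 - <<'E'
from cell import *
import cv2,numpy as np
s=read_state();print(s)
for n in ["scene","top"]:
    d=get_image(n);cv2.imwrite(f"pics/{n}0.png",d["pixels"][:,:,::-1]);np.savez(f"{n}0.npz",**d)
    print(n,d["vertical_fov"],d["cx"],d["cy"],d["R"],d["t"])
E
```

```text
{'clock': 0.0, 'qpos': array([ 1.10521104,  0.62933841,  0.03843683,  1.51840512, -0.02699774,
        0.99629082, -0.02002493]), 'qd': array([ 1.49196662e-04,  4.20820883e-04,  1.36805590e-03, -1.83919667e-03,
       -4.78518366e-05,  2.76139939e-04,  5.11047384e-04]), 'tau': array([-1.59110105e-04, -5.63399756e+01,  1.22566972e+00, -1.93442059e+01,
        1.10053376e-02,  1.06518911e-02, -8.76636790e-06]), 'eef_pos': array([ 252.90497909, -598.44574588,  403.78180971]), 'tool_rot': array([-3.13966898e+00,  2.47093884e-05,  3.99764915e-01]), 'force': array([-0.42315649,  0.63108174,  0.05781177]), 'torque': array([0.0311361 , 0.00053298, 0.01266126]), 'gripper_force': 0.0, 'width': 85.41065544816635}
scene 46.38116503294162 314.5799429762893 200.05423517573735 [[ 0.79031393  0.61261101 -0.01056587]
 [ 0.45276436 -0.59554466 -0.66357441]
 [-0.41280543  0.51964825 -0.74803568]] [-422.27995407 -175.21554669 1612.99233813]
top 43.20063590097642 316.8589627290556 198.25158576134191 [[-2.00943192e-02 -9.99797348e-01 -1.21700132e-03]
 [-9.95550147e-01  2.01210172e-02 -9.20600346e-02]
 [ 9.20658657e-02 -6.38297880e-04 -9.95752715e-01]] [  25.12514134  543.86088371 1729.14927093]
```

View pics/scene0.png

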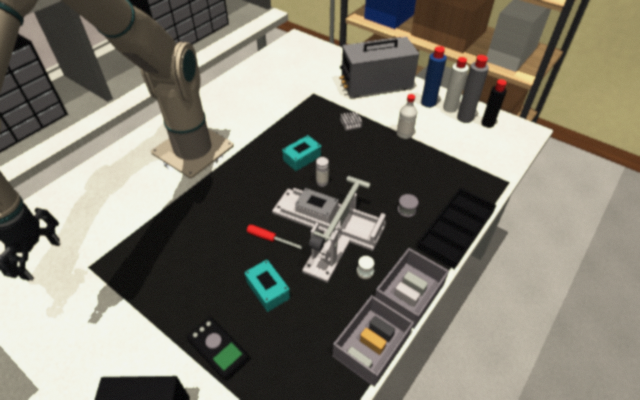

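View pics/top0.png

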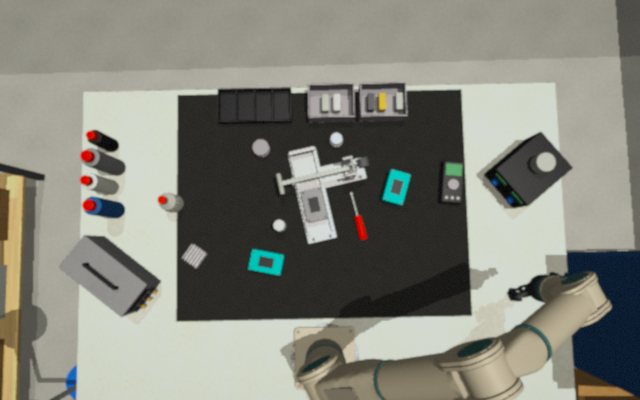

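In the scene view the grey module sits in the jig channel at (317,205), and in the top view at (314,205). The gate arm runs in the top view from the cross bar (280,184) to the hinge (350,168). Could be mistaken for the module: turquoise boxes in the top view at (397,187) and (266,262), which are not meant. I choose the grey one at (314,205) and check it in a close crop.

```bash
cat > h.py <<'E'
import cv2,numpy as np
def load(n): return dict(np.load(n))
def foc(d): return 200/np.tan(np.radians(float(d["vertical_fov"]))/2)
def pts(d):
    f=foc(d);v,u=np.mgrid[:400,:640];Z=d["depth"]
    C=np.stack([(u-d["cx"])/f*Z,(v-d["cy"])/f*Z,Z],-1)
    return (C-d["t"])@d["R"]   # R^T (C-t)
def ray(d,u,v,z):
    c=np.array([(u-d["cx"])/foc(d),(v-d["cy"])/foc(d),1])@d["R"];o=-d["t"]@d["R"]
    return o+c*(z-o[2])/c[2]
E
python3 - <<'E'
from h import *
d=load("top0.npz");im=d["pixels"][:,:,::-1]
cv2.imwrite("pics/crop.png",cv2.resize(im[130:255,240:420],None,fx=4.4,fy=4.4,interpolation=cv2.INTER_CUBIC))
P=pts(d);hsv=cv2.cvtColor(im.copy(),cv2.COLOR_BGR2HSV)
for u,v in [(314,205),(322,238),(303,150),(280,184),(307,160),(325,178),(279,225),(261,148),(336,139),(363,230)]:
    print(u,v,P[v,u].round(),hsv[v,u])
E
```

```text
314 205 [518.  24.  60.] [ 8 13 79]
322 238 [406.  -1.  15.] [ 75   9 218]
303 150 [708.  58.  60.] [ 42   6 210]
280 184 [588. 136.  98.] [ 37  18 185]
307 160 [681.  46.  15.] [ 60   6 218]
325 178 [617. -16.   8.] [ 78   6 210]
279 225 [451. 142.  93.] [ 48   6 216]
261 148 [723. 205.  37.] [  4  10 173]
336 139 [748. -57.  42.] [104  13 223]
363 230 [ 431. -143.   29.] [  1 255 211]
```

View pics/crop.png

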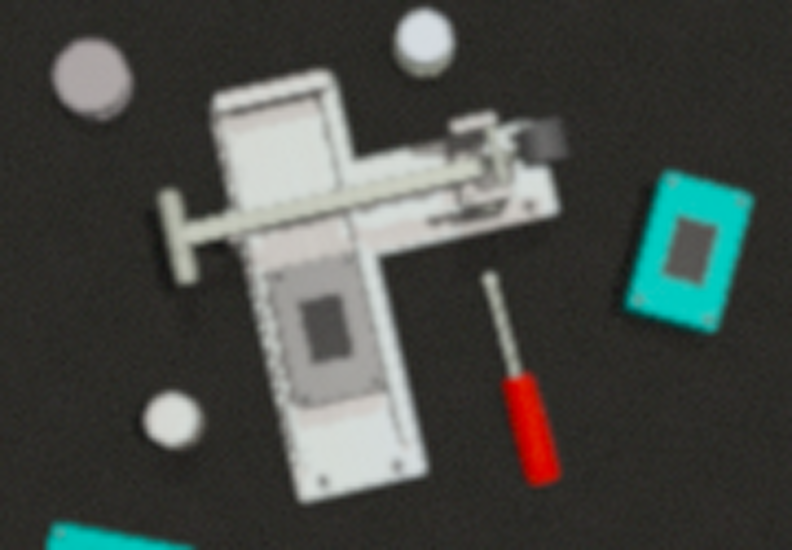

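The crop shows the grey module at crop (325,330), confirming the choice, with the channel's entry edge from (300,502) to (428,470), the cross bar from (168,190) to (190,283) and the stop at about (275,90).

```bash
python3 - <<'E'
from h import *
d=load("top0.npz");P=pts(d);im=d["pixels"][:,:,::-1].copy();hsv=cv2.cvtColor(im,cv2.COLOR_BGR2HSV)
c=lambda u,v,z: ray(d,240+(u+.5)/4.4-.5,130+(v+.5)/4.4-.5,z)[:2]
J=[];W=[]
def add(j,w): J.append(j);W.append(w)
add((-50,-215),c(300,502,12));add((50,-215),c(428,470,12))
# cross bar
m=((P[...,2]>90)&(P[...,2]<112)&(hsv[...,2]>120)).astype(np.uint8);m[:,:272]=0;m[:,286:]=0;m[:170]=0;m[200:]=0
ys,xs=np.nonzero(m);(cu,cv_),sz,a=cv2.minAreaRect(np.c_[xs,ys].astype(np.float32));print("bar px",cu,cv_,sz,a)
add((-95,0),ray(d,cu,cv_,100)[:2])
add((-95,35),c(168,188,100));add((-95,-35),c(188,284,100))
add((0,98),c(275,92,57))
J=np.array(J,float);W=np.array(W)
H=(J-J.mean(0)).T@(W-W.mean(0));U,S,Vt=np.linalg.svd(H);R=Vt.T@U.T
t=W.mean(0)-R@J.mean(0);print("yaw",np.arctan2(R[1,0],R[0,0]),"t",t);print("res",(W-(J@R.T+t)).round(1).tolist())
np.savez("jig.npz",R=R,t=t)
loc=lambda w:((np.asarray(w)-t)@R).round(1)
mod=[c(*q,62) for q in [(265,270),(360,257),(385,392),(292,408)]]
print("module",loc(mod).tolist(),loc(np.mean(mod,0)))
# independent: depth points in jig frame
Q=(P[...,:2]-t)@R;Z=P[...,2]
def ext(m): print(m.sum(),np.percentile(Q[m],[2,50,98],axis=0).round().tolist())
near=(np.abs(Q[...,0])<60)&(Q[...,1]>-230)&(Q[...,1]<120)
ext(near&(Z>55)&(Z<68)&(Q[...,1]<-20));ext(near&(Z>5)&(Z<25));ext(near&(Z>50)&(Z<68)&(Q[...,1]>60))
for n,px,z in [("can",(279,225),95),("spool",(261,148),40),("jar",(336,139),50),("drvtip",(351,193),10),("drvend",(363,239),20),("heats",(194,255),28)]:print(n,loc(ray(d,*px,z)[:2]))
E
```

```text
bar px 281.63458251953125 183.17308044433594 (19.807729721069336, 7.452413558959961) 78.69007110595703
yaw -1.3656029955790219 t [609.87259155  41.41415293]
res [[-1.5, 2.2], [1.3, -1.4], [-0.3, -3.8], [2.1, 1.4], [-2.9, 1.5], [1.4, 0.2]]
module [[-38.3, -35.9], [35.6, -42.5], [30.9, -148.7], [-41.6, -144.7]] [ -3.4 -93. ]
582 [[-37.0, -144.0], [-4.0, -92.0], [29.0, -38.0]]
1576 [[-54.0, -215.0], [-0.0, -25.0], [56.0, 96.0]]
92 [[-47.0, 94.0], [-7.0, 99.0], [38.0, 106.0]]
can [-130.4 -134.9]
spool [-137.   143.2]
jar [123.4 113.9]
drvtip [134.4 -77.2]
drvend [ 137.3 -242.9]
heats [-441.5 -166.5]
```

jog_arm(steps=[[-1,0,0,0,0,0,0.05],[-1,0,0,0,0,0,0.05],[-1,0.09,-0.08,0,0,0,0],[-1,0.09,-0.08,0,0,0,0],[-1,0.09,-0.08,0,0,0,0],[-1,0.09,-0.08,0,0,0,0],[-1,0.09,-0.08,0,0,0,0],[-1,0.09,-0.08,0,0,0,0],[-1,0.09,-0.08,0,0,0,0],[-1,0.09,-0.08,0,0,0,0]])

```text
clock: 1.35
eef_pos: [543.2, -212.0, 404.5]
tool_rot: [-3.141, 0.0, 0.2]
force: [-0.1, -1.1, 0.2]
width: -0.1
gripper_force: 0.0
```

jog_arm(steps=[[-1,0,-0.12,0,0,0,0],[-1,0,-0.12,0,0,0,0],[-1,0,-0.12,0,0,0,0],[-1,0,-0.12,0,0,0,0],[-1,0,-0.12,0,0,0,0],[-1,0,-0.12,0,0,0,0],[-1,0.08,-0.09,0,0,0,0],[-1,0.08,-0.09,0,0,0,0],[-1,0.08,-0.09,0,0,0,0],[-1,0,-0.09,0,0,0,0]])

```text
clock: 2.6
eef_pos: [554.7, 340.8, 403.8]
tool_rot: [3.141, -0.001, 0.198]
force: [-0.1, 0.4, -0.1]
width: 0.3
gripper_force: 0.0
```

jog_arm(steps=[[-1,0,0,0,-0.0785,0,0],[-1,0,0,0,-0.0785,0,0],[-1,0,0,0,-0.0785,0,0],[-1,0,0,0,-0.0785,0,0],[-1,0,0,0,-0.0785,0,0],[-1,0,0,0,0,0,0]])

```text
clock: 3.35
eef_pos: [551.8, 341.2, 402.7]
tool_rot: [2.356, 0.003, 0.203]
force: [0.1, -0.2, -0.4]
width: 0.1
gripper_force: 0.0
```

```bash
cat >> h.py <<'E'
from scipy.spatial.transform import Rotation
def where(s):
    j=np.load("jig.npz");R=Rotation.from_euler("xyz",s["tool_rot"]).as_matrix()
    J=np.eye(3);J[:2,:2]=j["R"];o=np.r_[j["t"],0]
    p=np.asarray(s["eef_pos"]);A=J.T@R
    print("TCP jig",(J.T@(p-o)).round(1),"tip jig",(J.T@(p+173*R[:,2]-o)).round(1),"\ntool axes in jig\n",A.round(3))
    return J,o,R
def tomove(s,target):  # rows units for tip target in jig
    J,o,R=where(s);p=s["eef_pos"]+173*R[:,2]
    return (R.T@(J@np.array(target,float)+o-p)/500).round(4)
E
python3 - <<'E'
from cell import *
from h import *
s=read_state();print(tomove(s,(-150,0,58)),s["qpos"].round(2))
E
```

```text
TCP jig [-305.3    4.2  402.7] tip jig [-183.     3.6  280.3] 
tool axes in jig
 [[ 0.003  0.707  0.707]
 [ 1.     0.    -0.004]
 [-0.003  0.707 -0.707]]
[-0.0057 -0.2676  0.3612] [-0.95  0.79  0.36  1.41  0.45  1.37 -2.19]
```

jog_arm(steps=[[-1,0,-0.045,0.06,0,0,0],[-1,0,-0.045,0.06,0,0,0],[-1,0,-0.045,0.06,0,0,0],[-1,-0.002,-0.045,0.06,0,0,0],[-1,-0.002,-0.045,0.06,0,0,0],[-1,-0.002,-0.043,0.06,0,0,0],[-1,0,0,0,0,0,0]])

```text
clock: 4.22
eef_pos: [555.6, 305.6, 180.5]
tool_rot: [2.357, 0.004, 0.197]
force: [-1.5, 0.9, 0.6]
width: -0.2
gripper_force: 0.0
```

```bash
python3 - <<'E'
from cell import *
from h import *
s=read_state();print(tomove(s,(-95,0,58)))
a=get_image("scene")["pixels"][:,:,::-1];b=get_image("top")["pixels"][:,:,::-1]
f=lambda i:cv2.resize(i,None,fx=4,fy=4,interpolation=cv2.INTER_CUBIC)
cv2.imwrite("pics/pre.png",np.hstack([f(a[140:290,270:370]),f(b[120:270,220:320])]))
E
```

```text
TCP jig [-269.8    0.7  180.5] tip jig [-147.5   -0.8   58.1] 
tool axes in jig
 [[ 0.008  0.708  0.707]
 [ 1.    -0.002 -0.009]
 [-0.004  0.707 -0.708]]
[0.0025 0.0741 0.0744]
```

View pics/pre.png

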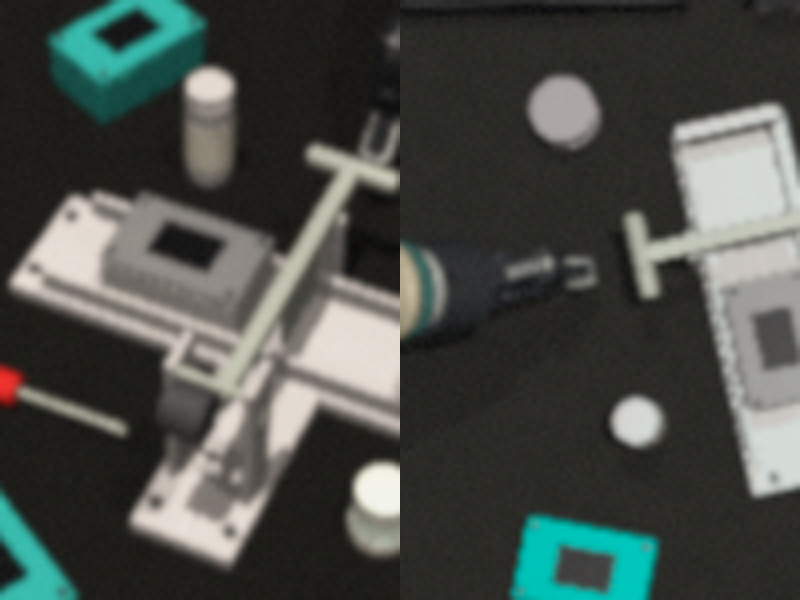

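The picture shows the shut fingertips level with the cross bar and just left of it (right pane: tip (590,272), bar centre (645,255)), clear of can and spool. Now I move under the bar and start the lift.

jog_arm(steps=[[-1,0,0.0125,0.0125,0,0,0],[-1,0,0.0125,0.0125,0,0,0],[-1,0,0.0125,0.0125,0,0,0],[-1,0,0.0125,0.0125,0,0,0],[-1,0,0.0125,0.0125,0,0,0],[-1,0,0.005,0.005,0,0,0],[-1,0,0,0,0,0,0]])

```text
clock: 5.2
eef_pos: [565.8, 259.9, 182.6]
tool_rot: [2.356, 0.0, 0.199]
force: [-0.2, -0.4, -0.2]
width: 0.0
gripper_force: 0.0
```

jog_arm(steps=[[-1,0,0.0136,-0.013,0,0,0],[-1,0,0.0141,-0.0125,0,0,0],[-1,0,0.0146,-0.0119,0,0,0],[-1,0,0.015,-0.0113,0,0,0],[-1,0,0.0155,-0.0107,0,0,0],[-1,0,0.0159,-0.0101,0,0,0],[-1,0,0.0163,-0.0094,0,0,0],[-1,0,0.0166,-0.0088,0,0,0],[-1,0,0.017,-0.0081,0,0,0],[-1,0,0.0173,-0.0074,0,0,0]])

```text
clock: 6.45
eef_pos: [569.5, 241.5, 274.9]
tool_rot: [2.356, 0.0, 0.2]
force: [-0.6, 1.2, -0.3]
width: -0.0
gripper_force: 0.4
```

```bash
python3 - <<'E'
from cell import *
from h import *
s=read_state();where(s);print(s["force"])
a=get_image("scene");np.savez("s1.npz",**a)
cv2.imwrite("pics/lift1.png",cv2.resize(a["pixels"][120:300,240:420,::-1],None,fx=3,fy=3,interpolation=cv2.INTER_CUBIC))
E
```

```text
TCP jig [-204.1    1.3  274.9] tip jig [-81.8   0.6 152.5] 
tool axes in jig
 [[ 0.006  0.707  0.707]
 [ 1.    -0.004 -0.004]
 [-0.     0.707 -0.707]]
[-0.55834857  1.1502489  -0.28296706]
```

View pics/lift1.png

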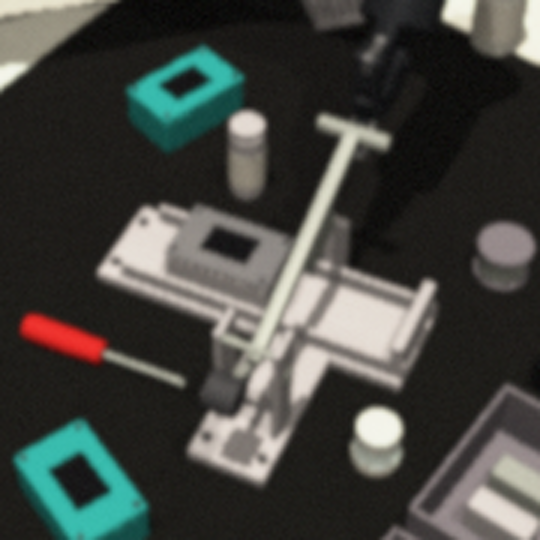

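The gate tip is up on the fingers (crop (355,130)), at about 0.35 rad, and everything else is undisturbed.

jog_arm(steps=[[-1,0,0.0176,-0.0067,0,0,0],[-1,0,0.0178,-0.006,0,0,0],[-1,0,0.018,-0.0053,0,0,0],[-1,0,0.0182,-0.0046,0,0,0],[-1,0,0.0184,-0.0038,0,0,0],[-1,0,0.0185,-0.0031,0,0,0],[-1,0,0.0186,-0.0024,0,0,0],[-1,0,0.0187,-0.0016,0,0,0],[-1,0,0.0188,-0.0009,0,0,0],[-1,0,0.0188,0,0,0,0]])

```text
clock: 7.75
eef_pos: [580.0, 189.8, 351.7]
tool_rot: [2.356, 0.0, 0.2]
force: [-0.5, 0.8, 0.2]
width: -0.4
gripper_force: 0.1
```

jog_arm(steps=[[-1,0,0.0188,0.0007,0,0,0],[-1,0,0.0187,0.0014,0,0,0],[-1,0,0.0187,0.0021,0,0,0],[-1,0,0.0186,0.0029,0,0,0],[-1,0,0.0184,0.0036,0,0,0],[-1,0,0.0183,0.0044,0,0,0],[-1,0,0.0181,0.0051,0,0,0],[-1,0,0.0179,0.0058,0,0,0],[-1,0,0.0176,0.0065,0,0,0],[-1,0,0.0174,0.0072,0,0,0]])

```text
clock: 9.0
eef_pos: [595.7, 112.7, 401.9]
tool_rot: [2.357, -0.0, 0.2]
force: [-1.0, -0.5, -0.6]
width: -0.1
gripper_force: 0.0
```

jog_arm(steps=[[-1,0,0,0,0,0,0],[-1,0,0,0,0,0,0],[-1,0,0,0,0,0,0],[-1,0,0,0,0,0,0]])

```text
clock: 9.5
eef_pos: [595.5, 113.7, 401.5]
tool_rot: [2.357, 0.0, 0.2]
force: [-0.0, 0.2, -1.3]
width: -0.2
gripper_force: 0.0
```

```bash
python3 - <<'E'
from cell import *
from h import *
s=read_state();where(s);print(s["force"])
a=get_image("scene");np.savez("s2.npz",**a)
cv2.imwrite("pics/lift2.png",cv2.resize(a["pixels"][80:280,230:430,::-1],None,fx=2.5,fy=2.5,interpolation=cv2.INTER_CUBIC))
E
```

```text
TCP jig [-73.7   0.7 401.5] tip jig [ 48.6   0.  279.1] 
tool axes in jig
 [[ 0.005  0.707  0.707]
 [ 1.    -0.003 -0.004]
 [-0.     0.707 -0.707]]
[-0.0094116   0.16840554 -1.32983336]
```

View pics/lift2.png

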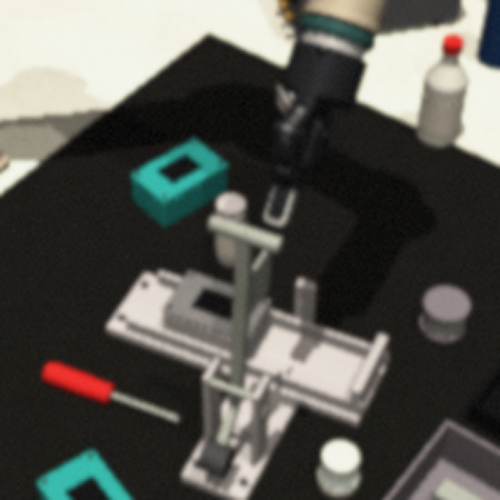

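The gate stands upright against its stop (crop (240,300)), the fingers clear to its left (crop (280,215)) and force about zero. I retreat left, untilt and go behind the module.

jog_arm(steps=[[-1,0,-0.06,-0.06,0,0,0],[-1,0,-0.06,-0.06,0,0,0],[-1,0,-0.06,-0.06,0,0,0],[-1,0,-0.06,-0.06,0,0,0],[-1,-0.082,0,0,0.0785,0,0],[-1,-0.082,0,0,0.0785,0,0],[-1,-0.082,0,0,0.0785,0,0],[-1,-0.082,0,0,0.0785,0,0],[-1,-0.082,0,0,0.0785,0,0],[-1,0,0,0,0,0,0]])

```text
clock: 10.8
eef_pos: [358.6, 236.9, 402.1]
tool_rot: [-3.141, 0.002, 0.199]
force: [-0.0, 0.3, -0.6]
width: 0.3
gripper_force: 0.0
```

jog_arm(steps=[[-1,0,0.118,0,0,0,0],[-1,0,0.118,0,0,0,0],[-1,0,0.118,0,0,0,0],[-1,0,0.118,0,0,0,0],[-1,0,0,0,0,0.05,0],[-1,0,0,0,0,0.05,0],[-1,0,0,0,0,0,0]])

```text
clock: 11.68
eef_pos: [408.0, 7.2, 401.8]
tool_rot: [3.141, -0.199, 0.199]
force: [0.5, 0.3, 0.2]
width: -0.2
gripper_force: 0.0
```

```bash
python3 - <<'E'
from cell import *
from h import *
s=read_state();print(tomove(s,(-5,-178,34)),s["qpos"].round(2))
d=get_image("top");np.savez("t3.npz",**d);P=pts(d);j=np.load("jig.npz");Q=(P[...,:2]-j["t"])@j["R"];Z=P[...,2]
cv2.imwrite("pics/t3.png",cv2.resize(d["pixels"][130:255,240:420,::-1],None,fx=4.4,fy=4.4,interpolation=cv2.INTER_CUBIC))
E
```

```text
TCP jig [  -7.6 -204.6  401.8] tip jig [  -7.3 -170.4  232.3] 
tool axes in jig
 [[ 0.006  1.     0.002]
 [ 0.98  -0.006  0.198]
 [ 0.198  0.001 -0.98 ]]
[-0.0933  0.0045  0.3857] [-0.16  0.25  0.11  2.24 -0.12  0.46 -1.33]
```

View pics/t3.png

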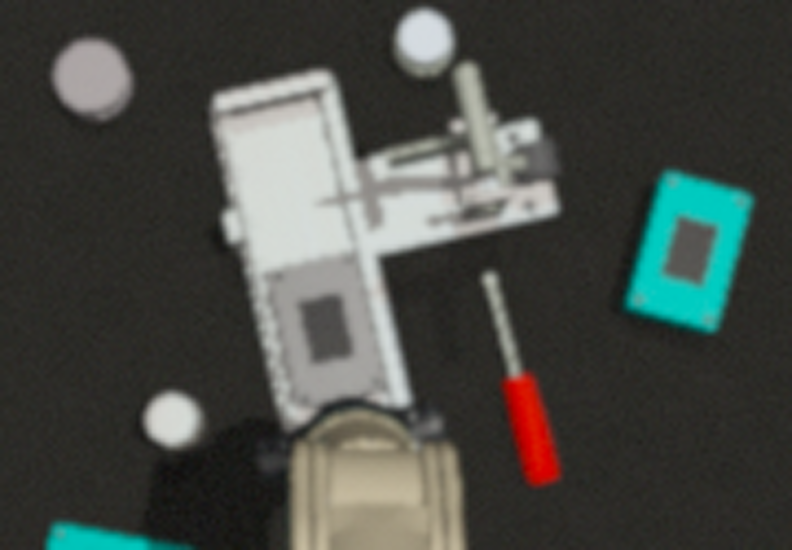

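The gate remains raised (cross bar at crop (478,110)), the module is untouched at (327,328), and the tool is over the channel entry. I descend behind the module.

jog_arm(steps=[[-1,-0.025,0.001,0.075,0,0,0],[-1,-0.02,0.001,0.075,0,0,0],[-1,-0.018,0.001,0.075,0,0,0],[-1,-0.016,0.001,0.075,0,0,0],[-1,-0.008,0,0.045,0,0,0],[-1,-0.006,0,0.04,0,0,0],[-1,0,0,0,0,0,0]])

```text
clock: 12.6
eef_pos: [417.5, 12.6, 273.4]
tool_rot: [-3.096, -0.164, 0.2]
force: [0.3, 0.1, 0.2]
width: 0.2
gripper_force: 0.0
```

```bash
python3 - <<'E'
from cell import *
from h import *
s=read_state();print(tomove(s,(-5,-27,34)),s["qpos"].round(2),s["force"])
E
```

```text
TCP jig [ -11.  -194.2  273.4] tip jig [ -18.7 -166.1  102.9] 
tool axes in jig
 [[ 0.005  0.999 -0.044]
 [ 0.987  0.002  0.163]
 [ 0.163 -0.045 -0.986]]
[0.2521 0.0341 0.18  ] [-0.25  0.56  0.26  2.33 -1.1   0.23 -0.34] [0.26685042 0.08223856 0.20006697]
```

Joint 6 is at its limit with the forward tilt, so I rise a little, take the tilt out and go down vertical.

jog_arm(steps=[[-1,0,0.01,-0.06,0,0,0],[-1,0,0.01,-0.06,-0.011,-0.04,0],[-1,0.01,0,0,-0.011,-0.042,0],[-1,0,0,0,0,0,0]])

```text
clock: 13.1
eef_pos: [415.0, -0.4, 333.7]
tool_rot: [3.141, -0.002, 0.206]
force: [-0.4, -0.0, -0.6]
width: 0.0
gripper_force: 0.0
```

```bash
python3 - <<'E'
from cell import *
from h import *
s=read_state();print(tomove(s,(-5,-176,34)),s["qpos"].round(2),s["force"])
E
```

```text
TCP jig [   1.2 -199.3  333.7] tip jig [   1.3 -199.   160.7] 
tool axes in jig
 [[-0.001  1.     0.001]
 [ 1.     0.001  0.002]
 [ 0.002  0.001 -1.   ]]
[ 0.0455 -0.0127  0.2534] [-0.58  0.53  0.75  2.23 -0.65  0.6  -0.72] [-0.43565743 -0.02197694 -0.60695023]
```

jog_arm(steps=[[-1,0.015,-0.006,0.03,0,0,0],[-1,0.015,-0.006,0.05,0,0,0],[-1,0.015,0,0.05,0,0,0],[-1,0,0,0.05,0,0,0],[-1,0,0,0.05,0,0,0],[-1,0,0,0.023,0,0,0],[-1,0,0,0,0,0,0]])

```text
clock: 13.98
eef_pos: [434.2, 8.9, 206.2]
tool_rot: [-3.14, 0.001, 0.203]
force: [0.6, 0.2, 0.6]
width: 0.2
gripper_force: 0.0
```

```bash
python3 - <<'E'
from cell import *
from h import *
s=read_state();print(tomove(s,(-5,-27,34)),s["qpos"].round(2),s["force"])
E
```

```text
TCP jig [  -4.  -178.6  206.2] tip jig [  -4.2 -178.9   33.2] 
tool axes in jig
 [[ 0.003  1.    -0.001]
 [ 1.    -0.003 -0.001]
 [-0.001 -0.001 -1.   ]]
[ 0.3037 -0.0023 -0.002 ] [-0.33  0.75  0.36  2.26 -0.99  0.3  -0.46] [0.60115057 0.2211643  0.61228066]
```

jog_arm(steps=[[-1,0.01,0,0,0,0,0],[-1,0.008,0,0,0,0,0],[-1,0.008,0,0,0,0,0],[-1,0.008,0,0,0,0,0],[-1,0.008,0,0,0,0,0],[-1,0.008,0,0,0,0,0],[-1,0.008,0,0,0,0,0],[-1,0.008,0,0,0,0,0],[-1,0.008,0,0,0,0,0],[-1,0.008,0,0,0,0,0]])

```text
clock: 15.22
eef_pos: [472.8, 17.3, 206.4]
tool_rot: [-3.14, 0.006, 0.205]
force: [-5.5, -0.9, 4.9]
width: -0.2
gripper_force: 3.3
```

jog_arm(steps=[[-1,0.01,0,0,0,0,0],[-1,0.01,0,0,0,0,0],[-1,0.01,0,0,0,0,0],[-1,0.01,0,0,0,0,0],[-1,0.01,0,0,0,0,0],[-1,0.01,0,0,0,0,0],[-1,0.01,0,0,0,0,0],[-1,0.01,0,0,0,0,0],[-1,0.01,0,0,0,0,0],[-1,0.01,0,0,0,0,0]])

```text
clock: 16.48
eef_pos: [521.8, 27.4, 206.3]
tool_rot: [-3.14, 0.006, 0.205]
force: [-6.4, -1.5, 6.5]
width: -0.3
gripper_force: 3.5
```

```bash
python3 - <<'E'
from cell import *
from h import *
s=read_state();print(tomove(s,(-5,-27,34)),s["qpos"].round(2),s["force"])
a=get_image("scene")["pixels"];b=get_image("top");np.savez("t4.npz",**b)
f=lambda i:cv2.resize(i[:,:,::-1],None,fx=3.2,fy=3.2,interpolation=cv2.INTER_CUBIC)
cv2.imwrite("pics/push1.png",np.hstack([f(a[110:290,270:395]),f(b["pixels"][110:290,260:385])]))
E
```

```text
TCP jig [ -4.2 -89.1 206.3] tip jig [ -4.4 -90.2  33.3] 
tool axes in jig
 [[ 0.001  1.    -0.001]
 [ 1.    -0.001 -0.006]
 [-0.006 -0.001 -1.   ]]
[ 0.1264 -0.0012 -0.0022] [-0.44  0.84  0.53  2.02 -0.86  0.52 -0.64] [-6.3731446  -1.51876437  6.50010769]
```

View pics/push1.png

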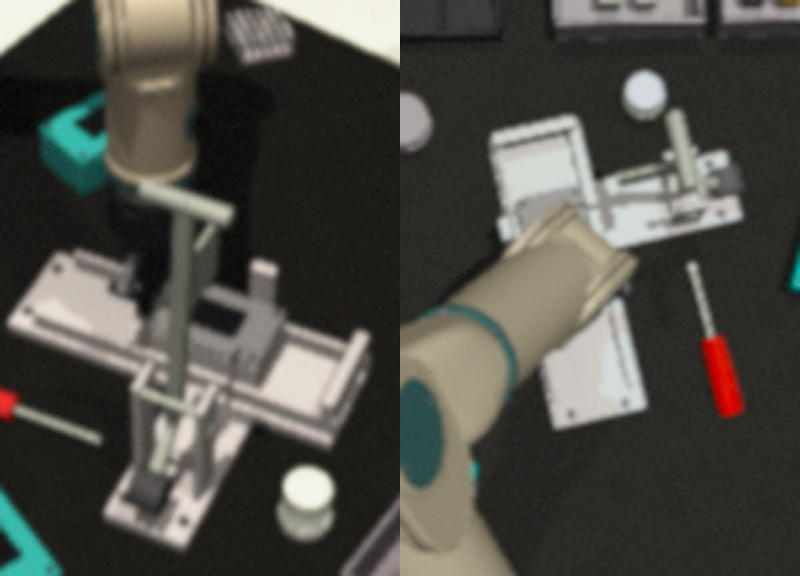

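The left pane shows the module being pushed evenly at (215,330), with the gate still up. In the right pane the wrist's right corner at (635,265) could come near the raised gate, so I check its clearance from depth.

```bash
python3 - <<'E'
from h import *
j=np.load("jig.npz")
from cell import *
for d in (load("t4.npz"),get_image("scene")):
    P=pts(d);Q=(P[...,:2]-j["t"])@j["R"];Z=P[...,2];x,y=Q[...,0],Q[...,1]
    for lo,hi in [(140,200),(200,270),(270,345),(345,420),(420,500)]:
        m=(Z>lo)&(Z<hi)&(np.abs(y+90)<75)&(np.abs(x)<110)
        if m.sum()>5: print(lo,hi,m.sum(),"x",np.percentile(x[m],[2,98]).round(),"y",np.percentile(y[m],[2,98]).round())
    m=(x>50)&(x<150)&(y>-10)&(y<15)&(Z>150)&(Z<350)
    if m.sum():print("gate",m.sum(),np.percentile(x[m],[2,50,98]).round(),np.percentile(Z[m],[2,98]).round())
E
```

```text
345 420 230 x [-8. 49.] y [-142.  -35.]
420 500 583 x [-48.  33.] y [-149.  -47.]
gate 129 [ 64. 109. 127.] [201. 341.]
140 200 264 x [18. 37.] y [-113.  -58.]
200 270 442 x [-12.  34.] y [-118.  -51.]
270 345 704 x [-8. 34.] y [-112.  -47.]
345 420 1048 x [-6. 52.] y [-135.  -31.]
420 500 1520 x [-50.  33.] y [-145.  -46.]
gate 555 [ 67. 128. 140.] [157. 336.]
```

jog_arm(steps=[[-1,0.01,0,0,0,0,0],[-1,0.01,0,0,0,0,0],[-1,0.01,0,0,0,0,0],[-1,0.01,0,0,0,0,0],[-1,0.01,0,0,0,0,0],[-1,0.01,0,0,0,0,0],[-1,0.01,0,0,0,0,0],[-1,0.01,0,0,0,0,0],[-1,0.008,0,0,0,0,0],[-1,0.004,0,0,0,0,0]])

```text
clock: 17.88
eef_pos: [569.2, 37.2, 206.5]
tool_rot: [3.141, 0.001, 0.205]
force: [-3.0, -0.3, -1.0]
width: -0.1
gripper_force: 1.2
```

```bash
python3 - <<'E'
from cell import *
from h import *
s=read_state();where(s);print(s["force"])
d=get_image("scene");np.savez("s5.npz",**d)
j=np.load("jig.npz");P=pts(d);Q=(P[...,:2]-j["t"])@j["R"];Z=P[...,2];x,y=Q[...,0],Q[...,1]
m=(np.abs(x)<40)&(y>-60)&(y<120)&(Z>52)&(Z<70)
h,e=np.histogram(y[m],bins=np.arange(-60,121,5));print(list(zip(e.astype(int),h)))
cv2.imwrite("pics/push2.png",cv2.resize(d["pixels"][160:280,270:400,::-1],None,fx=5,fy=5,interpolation=cv2.INTER_CUBIC))
E
```

```text
TCP jig [ -4.2 -40.7 206.5] tip jig [ -4.2 -40.8  33.5] 
tool axes in jig
 [[-0.     1.     0.   ]
 [ 1.     0.    -0.001]
 [-0.001  0.    -1.   ]]
[-2.98398561 -0.30958065 -1.01414014]
[(np.int64(-60), np.int64(0)), (np.int64(-55), np.int64(0)), (np.int64(-50), np.int64(0)), (np.int64(-45), np.int64(1)), (np.int64(-40), np.int64(1)), (np.int64(-35), np.int64(9)), (np.int64(-30), np.int64(30)), (np.int64(-25), np.int64(33)), (np.int64(-20), np.int64(36)), (np.int64(-15), np.int64(34)), (np.int64(-10), np.int64(35)), (np.int64(-5), np.int64(34)), (np.int64(0), np.int64(34)), (np.int64(5), np.int64(32)), (np.int64(10), np.int64(39)), (np.int64(15), np.int64(33)), (np.int64(20), np.int64(35)), (np.int64(25), np.int64(36)), (np.int64(30), np.int64(40)), (np.int64(35), np.int64(34)), (np.int64(40), np.int64(33)), (np.int64(45), np.int64(36)), (np.int64(50), np.int64(38)), (np.int64(55), np.int64(34)), (np.int64(60), np.int64(37)), (np.int64(65), np.int64(37)), (np.int64(70), np.int64(37)), (np.int64(75), np.int64(33)), (np.int64(80), np.int64(15)), (np.int64(85), np.int64(0)), (np.int64(90), np.int64(0)), (np.int64(95), np.int64(30)), (np.int64(100), np.int64(40)), (np.int64(105), np.int64(23)), (np.int64(110), np.int64(0)), (np.int64(115), np.int64(0))]
```

View pics/push2.png

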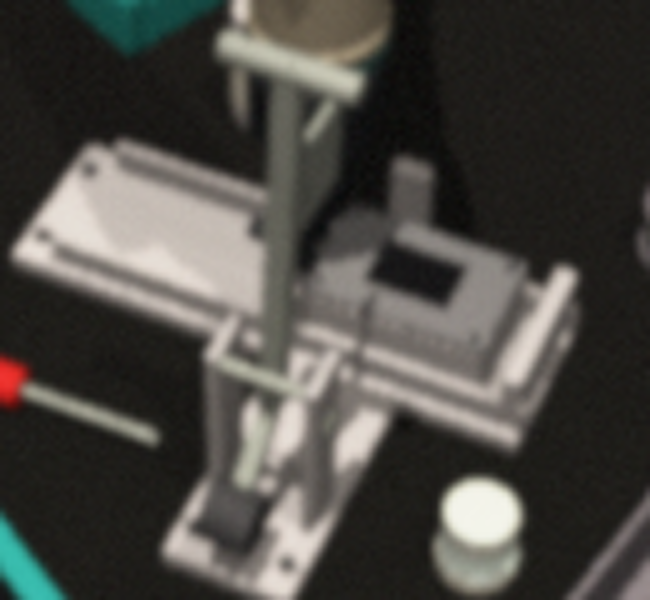

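The module's far edge (crop (510,290)) is about 13 mm short of the stop (depth: front at y 82, stop at 95), and the gate is still raised. I close the gap slowly.

jog_arm(steps=[[-1,0.004,0,0,0,0,0],[-1,0.004,0,0,0,0,0],[-1,0.004,0,0,0,0,0],[-1,0.004,0,0,0,0,0],[-1,0.003,0,0,0,0,0],[-1,0.002,0,0,0,0,0]])

```text
clock: 18.68
eef_pos: [579.2, 39.3, 206.6]
tool_rot: [3.141, 0.001, 0.205]
force: [-3.5, -1.4, 1.1]
width: 0.1
gripper_force: 1.9
```

jog_arm(steps=[[-1,0.002,0,0,0,0,0],[-1,0.002,0,0,0,0,0]])

```text
clock: 18.92
eef_pos: [581.2, 39.7, 206.6]
tool_rot: [3.141, 0.001, 0.205]
force: [-4.1, -0.9, 1.7]
width: 0.1
gripper_force: 2.0
```

jog_arm(steps=[[-1,0.002,0,0,0,0,0],[-1,0,0,0,0,0,0]])

```text
clock: 19.18
eef_pos: [582.3, 40.0, 206.6]
tool_rot: [3.141, 0.0, 0.205]
force: [-3.4, -0.6, 1.5]
width: -0.2
gripper_force: 1.7
```

jog_arm(steps=[[-1,0.002,0,0,0,0,0],[-1,0.001,0,0,0,0,0]])

```text
clock: 19.42
eef_pos: [583.6, 40.2, 206.6]
tool_rot: [3.141, 0.001, 0.205]
force: [-5.3, -1.3, 3.2]
width: 0.2
gripper_force: 2.3
```

jog_arm(steps=[[-1,0.001,0,0,0,0,0],[-1,0.001,0,0,0,0,0]])

```text
clock: 19.68
eef_pos: [584.0, 40.2, 206.5]
tool_rot: [-3.141, 0.002, 0.205]
force: [-7.0, -1.7, 5.0]
width: -0.2
gripper_force: 3.6
```

```bash
python3 - <<'E'
from cell import *
from h import *
s=read_state();where(s);print(s["force"])
d=get_image("scene")
j=np.load("jig.npz");P=pts(d);Q=(P[...,:2]-j["t"])@j["R"];Z=P[...,2];x,y=Q[...,0],Q[...,1]
m=(np.abs(x)<40)&(y>-60)&(y<120)&(Z>52)&(Z<70)
h,e=np.histogram(y[m],bins=np.arange(-30,121,2));print([(int(a),int(b)) for a,b in zip(e,h) if a<0 or a>80])
E
```

```text
TCP jig [ -4.1 -25.6 206.5] tip jig [ -4.1 -26.   33.5] 
tool axes in jig
 [[ 0.     1.    -0.   ]
 [ 1.    -0.    -0.002]
 [-0.002 -0.    -1.   ]]
[-7.02858833 -1.70393918  4.97758727]
[(-30, 0), (-28, 1), (-26, 0), (-24, 0), (-22, 0), (-20, 2), (-18, 3), (-16, 7), (-14, 12), (-12, 15), (-10, 13), (-8, 10), (-6, 17), (-4, 9), (-2, 19), (82, 17), (84, 14), (86, 15), (88, 16), (90, 13), (92, 17), (94, 20), (96, 14), (98, 13), (100, 16), (102, 16), (104, 14), (106, 16), (108, 0), (110, 0), (112, 0), (114, 0), (116, 0), (118, 0)]
```

jog_arm(steps=[[-1,0.002,0,0,0,0,0],[-1,0.001,0,0,0,0,0]])

```text
clock: 19.98
eef_pos: [584.4, 40.2, 206.6]
tool_rot: [-3.141, 0.005, 0.205]
force: [-10.9, -0.9, 8.3]
width: -0.1
gripper_force: 5.3
```

The force climbs while the tip no longer advances, so the module is at the stop. I back off.

jog_arm(steps=[[-1,-0.004,0,0,0,0,0],[-1,-0.008,0,0,0,0,0],[-1,-0.03,0,0,0,0,0],[-1,-0.06,0,0,0,0,0],[-1,-0.06,0,0,0,0,0],[-1,0,0,-0.04,0,0,0],[-1,0,0,-0.06,0,0,0],[-1,0,0,-0.06,0,0,0],[-1,0,0,0,0,0,0],[-1,0,0,0,0,0,0]])

```text
clock: 21.22
eef_pos: [507.2, 24.7, 286.3]
tool_rot: [3.141, -0.001, 0.206]
force: [-0.3, 0.6, 0.2]
width: 0.1
gripper_force: 0.0
```

```bash
python3 - <<'E'
from cell import *
from h import *
s=read_state();where(s);print(s["force"])
d=get_image("scene")
j=np.load("jig.npz");P=pts(d);Q=(P[...,:2]-j["t"])@j["R"];Z=P[...,2];x,y=Q[...,0],Q[...,1]
m=(np.abs(x)<42)&(y>-60)&(y<92)&(Z>52)&(Z<70);print("module top x,y",np.percentile(x[m],[2,50,98]).round(1),np.percentile(y[m],[2,50]).round(1),np.median(Z[m]))
cv2.imwrite("pics/end.png",cv2.resize(d["pixels"][100:300,230:430,::-1],None,fx=3,fy=3,interpolation=cv2.INTER_CUBIC))
E
```

```text
TCP jig [  -4.5 -103.9  286.3] tip jig [  -4.5 -103.9  113.3] 
tool axes in jig
 [[-0.001  1.     0.   ]
 [ 1.     0.001  0.001]
 [ 0.001  0.    -1.   ]]
[-0.29436063  0.64433735  0.18216747]
module top x,y [-36.1   1.5  33.4] [-11.7  39.3] 60.342807378853934
```

View pics/end.png

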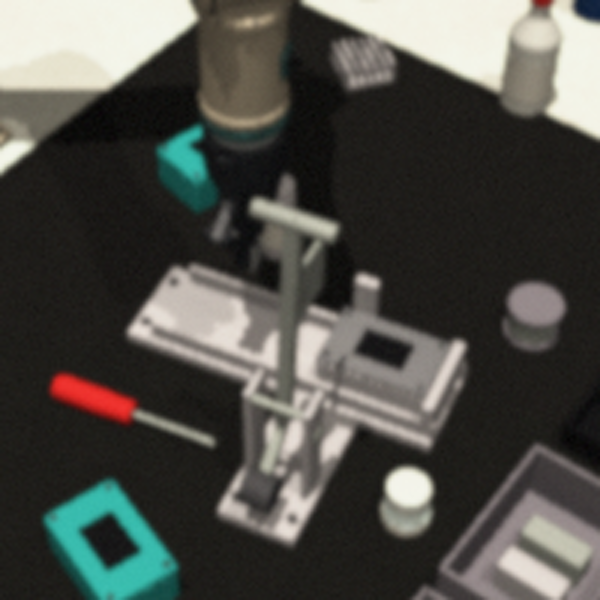

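The picture shows the module against the end stop (crop (390,355)), the gate upright (crop (290,300)), the robot clear of both and the bystanders in place. I hand the job in.

```bash
python3 -c "
from cell import *
print(finish_job())"
```

```text
the job is handed in; nothing more can be done
None
```

The job is handed in, though no verdict came back: in the last picture the gate stands raised by itself, the module lies against the end stop, the robot is clear of both, and the bystanders in view look undisturbed.

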